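# Set the sliding hand rest beside the unfired teapot and lock it

## Robot

A 6-joint arm with a two-finger parallel gripper is mounted at the origin on the work surface. World frame = base frame: x ahead of the robot, y to its left, z up, the work surface at z = 0. Lengths are in mm, angles in rad, forces in N, time in s.
With the tool pointing down it reaches from about 300 to 775 mm from the base axis. Payload 14.6 kg.
Tool frame: the origin (TCP) lies on the centre line of the jaws, within the pads' length; the fingertips stand 19 mm ahead of it and the grasp point (between the pads) is the TCP (bot.tip_reach is the distance from the TCP to the fingertips, in mm); z points along the fingers, y is the line along which they close (so a half turn about z gives the same grasp; the last joint's range is limited). The gripper opens to 85 mm and grips with 20 to 120 N. Pads are 22 mm wide; open, the fingers measure 114 mm over their backs; the gripper's body (76 mm by 85 mm) begins 54 mm behind the grasp point. The pads swing forward as they close: fully open they stand 13 mm farther back than shut.
Start: joints at [-1.369, 0.3, 1.521, -0, 1.321, -0.067], TCP at [146.059, -530.242, 250.281] pointing down, gripper open.
Joint ranges: [-3.03, 3.03], [-0.79, 2.21], [0.23, 2.52], [-1.04, 4.18], [0, 3.07], [-2.55, 2.55]. Speed limits (rad/s): [2.22, 2.22, 2.57, 3.14, 3.14, 3.14].

## Interface

Orientations are given as a unit quaternion [w, x, y, z].
In Python, from rig import bot gives the robot as it stands. Calls block until the motion is done:
- bot.move_to(position, orientation): joint-space move of the TCP to a pose.
- bot.servo_line(position, attitude=None, speed=150, until_force=None): straight line of the TCP; attitude=None keeps the orientation; speed is the mean speed in mm/s. With until_force (N) it stops when the force on the tool has changed by that much, and returns True; else False.
- bot.move_joints(angles): joint-space move.
- bot.move_gripper(opening, grip_force=None): finger opening in mm; grip_force is the grip in N (None keeps the last); returns when the fingers have stopped.
- bot.dwell(seconds).
- bot.ik(position, orientation): joint angles nearest the present ones, or None.
- bot.read_state(): the state.
- bot.read_camera(name): name is "side" or "top"; returns a dict with "image" (400x640x3 uint8, blue, green, red), "depth" (400x640 float32, mm along the optical axis (not along the pixel's ray), 0 where there is no reading), "fovy" (degrees; the focal length in pixels is half the picture's height over the tangent of half this angle, whatever the lens; pixels are square), "cx", "cy" (the principal point, pixels), "k1" (the pictures are not rectified: a ray, as slopes to the right and down, at radius r is drawn at 1 + k1 r^2 times it, then the intrinsics apply), "eye" and "attitude" of the camera in the world. Camera axes: x right, y down, z forward; pixel columns grow to the right and rows downward; lengths in mm; the calibration is good to about 2 mm. A picture is of the moment at which its call begins.
A pose or a line that the arm cannot do raises bot.MotionError and nothing moves.
- bot.finish_job(): hands the job in; it is judged then, once.
The state is a dict: "clock": time; "joint_positions": joint angles; "qvel": joint speeds; "effort": joint torques, N m; "ee_pos": TCP position; "tool_rot": TCP orientation; "ft_force": force on the tool from outside, world axes, zero at the start; "moment": the same for the moment, N m; "grip_width": finger opening in mm; "grip_force": force on a finger pad.
Only numpy, scipy, OpenCV 4.12 (cv2) and the standard library are available. Lean on these libraries where they do the work, as an engineer would, in place of code of your own. Each camera call takes 0.05 s, during which the arm holds its last target. There are 200 camera calls.

## Task

Bring the sliding wooden hand rest up beside the white unfired teapot: flip the red cam lever upright to free the rest, slide the rest towards the white teapot until a gap of about 6 mm is left between the rest and the teapot's belly, then fold the lever fully down again to lock the rest there. The unfired clay is delicate, so nothing may touch the white teapot, and leave the blue teapot, the mug and the bowl where they stand.

Things in the scene. Friction and masses are not known exactly. Their poses are not given: they have to be found in the camera images.
- guide: Fixed green bench guide: base plate 90 x 720 mm, 12 mm thick, with an aluminium rail (36 mm wide to 32 mm above the table, with a 16 mm wide rib up to 62 mm) along its y axis. Origin: centre of the underside, on the table; x points away from the robot's side, y along the rail, z up.
- pipe_mid (a point): Middle of the fixed green pipe (30 mm thick, along y for 670 mm, a leg down at each end), above the rail: 10 mm from the rail's centre line towards the robot's side, axis 320 mm above the table. It blocks a gripper held vertically over the upright lever: tilt the tool, fingers pointing down and away from the robot's side; 30 degrees clears it, under about 22 the gripper's body may hit it.
- rest (a joint): Position of the hand rest along the rail in m: 0 at mid rail, positive towards the guide's +y, range -0.125 to 0.125. Freed, it slides with about 3 N and stays where it is left. With the lever locked it is clamped (slips only above some 15 N): do not force it. It carries the wooden bar, the knob and the lever.
- rest_bar_end (a point): Robot-side end of the rest's light wooden bar, on its centre line and top face (50 mm above the table; underside 30 mm). The bar is 60 mm wide along the rail, its flat sides 30 mm either side of the centre line, and runs from here 200 mm to the rail's centre line.
- rest_knob (a point): Grip point on the rest's black upright post, 26 mm in diameter, standing on the wooden bar from 50 to 100 mm above the table, on the rest's centre line, 175 mm from the rail's centre line towards the robot's side. The point lies on the post's axis, 85 mm above the table; axes as the guide's.
- lever (a joint): Angle of the red cam lever in rad: 0 = upright, free; it folds down towards the robot side (the guide's -x) to its stop at 1.15 = locked. The cam begins to bite at about 0.85 on the way down; from there the lever needs up to about 5 N at the grip, before that about 1 N. It stays where it is left. It starts locked.
- lever_pivot (a point): Middle of the lever's hinge pin, on top of the rest's steel saddle, 85 mm above the table, on the rail's and the rest's centre lines. The pin runs along the guide's y. Steel cheeks, 50 mm over their outsides, reach 95 mm above the table; the small cream cam turns between them.
- lever_grip (a point): Centre of the lever's red barrel grip at its end, 85 mm from the pivot, on a red round bar 12 mm thick. The barrel lies along the guide's y: 28 mm in diameter, 30 mm long with flat ends. Pinch it by its flat ends, or push it from the side, and follow its arc; it may creep in the fingers as it turns.
- white_teapot: White unfired teapot, never to be touched: round belly of radius 60 mm (at 34 to 48 mm height), 106 mm high with its lid knob. Origin: centre of the underside, on the table. Spout along its +x to 110 mm from the centre, handle along -x to 100 mm. It stands to one side of the rest, centre 112 to 130 mm from the rail's centre line on the robot's side, so the bar's flat side meets its belly.
- blue_teapot: Blue glazed teapot of the same shape and size as the white one, standing on the other side of the rest: a bystander. Origin: centre of the underside.
- mug: White mug, 74 mm wide, 85 mm high, a bystander. Origin: centre of the underside.
- bowl: Small green bowl, 100 mm wide, 50 mm high, a bystander. Origin: centre of the underside.
There are look-alikes about, which are no part of the job. There is more than one size of the white_teapot; the job needs the middle-sized.

How it is judged (in metres and radians):
On the way, in this order (a step that is already met when the one before it is completed fails the run):
1. the lever is swung upright (below 0.25 rad) while the rest is still within 15 mm of where it began (value of joint lever below 0.25 rad and distance of lever_pivot from where it was at the start of the episode below 0.015 m), for 0.1 s.
2. with the lever still free (below 0.5 rad), the rest stands beside the white teapot with a gap of 2 to 11 mm (value of joint lever below 0.5 rad and (y of white_teapot in the frame of rest_knob between 0.092 and 0.101 m or y of white_teapot in the frame of rest_knob between -0.101 and -0.092 m)), for 0.2 s.
At the end, for the whole second after the job is handed in: The rest stands still with a gap of 2 to 11 mm between its flat side and the belly of the white teapot (teapot centre 92 to 101 mm from the rest's centre line), the lever is folded down beyond 1.0 rad, and the white teapot stands upright within 4 mm of where it began ((y of white_teapot in the frame of rest_knob between 0.092 and 0.101 m or y of white_teapot in the frame of rest_knob between -0.101 and -0.092 m) and value of joint lever above 1 rad and velocity of joint rest between -0.005 and 0.005 m/s and angle between white_teapot's own z axis and vertical below 0.05 rad and distance of white_teapot from where it was at the start of the episode below 0.004 m); the robot touches nothing.
It fails at once if the rest touches the white teapot (y of white_teapot in the frame of rest_knob between -0.0903 and 0.0903 m).
It fails at once if the robot touches the white teapot (contact force between any of the fingers, the arm and white_teapot above 0.3 N).
It fails at once if the white teapot is shifted by more than 4 mm (distance of white_teapot from where it was at the start of the episode above 0.004 m).
It fails at once if the blue teapot, the mug or the bowl is shifted by more than 15 mm (distance of any of blue_teapot, mug, bowl from where it was at the start of the episode above 0.015 m).
It also fails if it takes over 72 s, if anything falls off the work surface, if the arm or the gripper's body presses on something with over 40 N, if the wrist force passes 120 N, or if a joint passes its speed limit or range.

## Working session

There is one attempt and no reset: what is moved stays moved. The work goes in short steps, each a Python script; the robot and the scene stay as the last script left them, time stands still between calls to the robot, and variables do not carry over. Pictures are saved under pics/ and viewed, at most 10 in all, crops included, and the job is handed in when it is done.

```bash
ls; mkdir -p pics
cat > h.py <<'E'
import numpy as np, cv2
from scipy.spatial.transform import Rotation as R
from rig import bot
def quat(r): q=r.as_quat(); return [q[3],q[0],q[1],q[2]]
def rot(q): return R.from_quat([q[1],q[2],q[3],q[0]])
def K(c):
    f=200/np.tan(np.radians(c["fovy"])/2); return np.array([[f,0,c["cx"]],[0,f,c["cy"]],[0,0,1.]])
def rays(c,uv):
    d=cv2.undistortPoints(np.array(uv,float).reshape(-1,1,2),K(c),np.array([c["k1"],0,0,0,0.])).reshape(-1,2)
    return rot(c["attitude"]).apply(np.c_[d,np.ones(len(d))])  # z-depth 1
def at_depth(c,uv):
    uv=np.array(uv); d=c["depth"][uv[:,1].astype(int),uv[:,0].astype(int)]
    return np.array(c["eye"])+rays(c,uv)*d[:,None]
def at_z(c,uv,z):
    r=rays(c,uv);e=np.array(c["eye"]); return e+r*((z-e[2])/r[:,2])[:,None]
def proj(c,P):
    q=rot(c["attitude"]).inv().apply(np.array(P,float)-np.array(c["eye"]))
    return cv2.projectPoints(q.reshape(-1,1,3),np.zeros(3),np.zeros(3),K(c),np.array([c["k1"],0,0,0,0.]))[0].reshape(-1,2)
E
python3 - <<'E'
from h import *
import pickle
for n in("side","top"):
    c=bot.read_camera(n); pickle.dump(c,open(n+".pkl","wb")); cv2.imwrite(f"pics/{n}0.png",c["image"])
    print(n,c["eye"],c["attitude"],c["fovy"],c["k1"])
print(bot.read_state())
E
```

```text
pics
side [  268.81246647 -1232.73071935   938.73242317] [-0.49081982  0.86795325 -0.06725163  0.03507529] 42.9486928045736 -0.11571023535291769
top [ 344.88512102   -4.6632802  1913.08052014] [ 0.02614648 -0.69823021  0.71500499 -0.02363895] 45.691275199025256 -0.11413697329906503
{'clock': 0.1, 'joint_positions': array([-1.36857468e+00,  3.00404460e-01,  1.52151574e+00, -1.97412993e-05,
        1.32067508e+00, -6.65934147e-02]), 'qvel': array([-0.00163742, -0.00232987, -0.00226252, -0.00142039,  0.00136126,
       -0.00183835]), 'effort': array([ 2.52169186e-03, -5.44377208e+01, -3.62371838e+01, -2.56438761e-05,
        3.05392001e-03,  2.95369659e-05]), 'ee_pos': array([ 146.03367291, -530.06844097,  249.78549493]), 'tool_rot': array([-4.99512725e-04,  9.90980445e-01,  1.34005618e-01, -4.35103380e-05]), 'ft_force': array([-0.84313897, -1.21986961, -0.05647724]), 'moment': array([-0.00310652, -0.01719637, -0.01514073]), 'grip_force': 0.0, 'grip_width': 85.7053759055089}
```

View pics/side0.png

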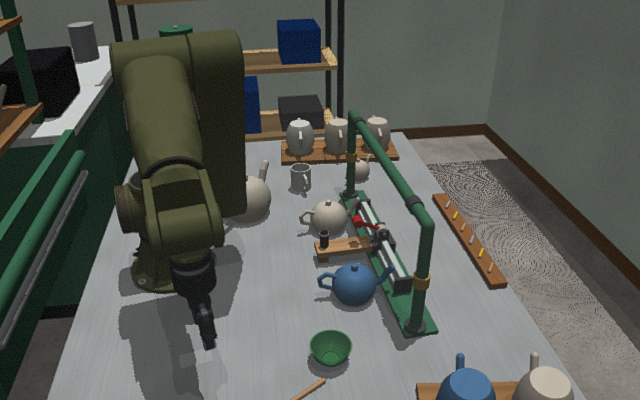

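View pics/top0.png

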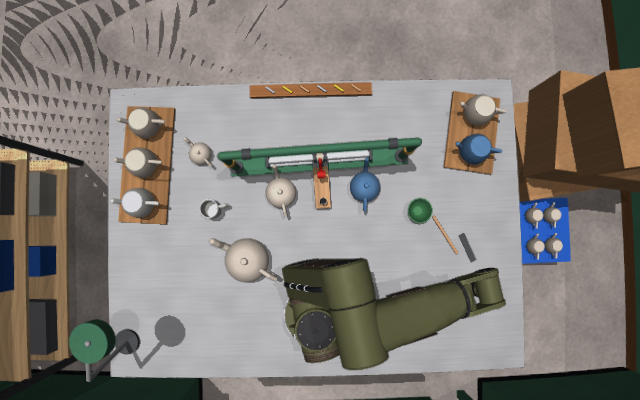

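Possible white teapots in the top view are the small one (200,153), the large one (246,260), the middle one (281,193), and those on boards at (145,122), (141,162), (137,203) and (480,110). I choose (281,193): it is the middle size and stands beside the bar. The rest's bar is at (322,190), the knob at (323,202) and the red lever at (321,170). The blue teapot is at (365,187), the bowl at (420,210) and the mug at (211,210).

Run:
```python
from h import *
import pickle
t=pickle.load(open("top.pkl","rb"));s=pickle.load(open("side.pkl","rb"))
a=cv2.resize(t["image"][130:230,240:400],None,fx=5,fy=5,interpolation=cv2.INTER_CUBIC)
b=cv2.resize(s["image"][180:320,290:450],None,fx=4,fy=4,interpolation=cv2.INTER_CUBIC)
cv2.imwrite("pics/tc.png",a);cv2.imwrite("pics/sc.png",b)
```

```text
(no output)
```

View pics/tc.png

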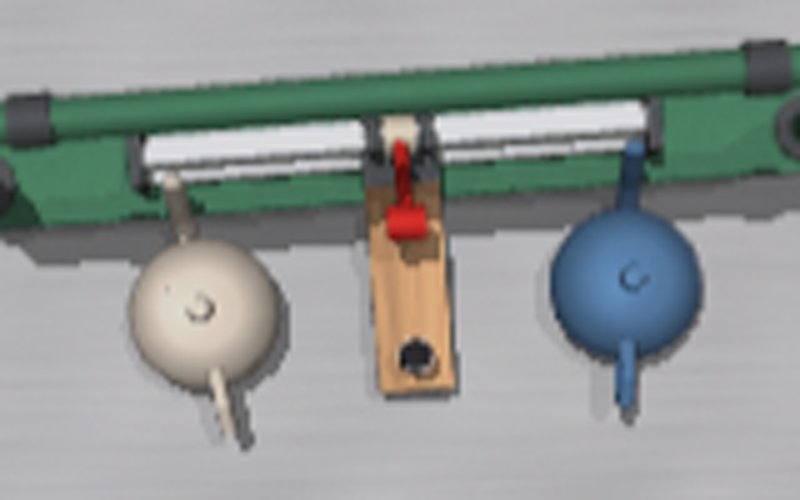

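View pics/sc.png

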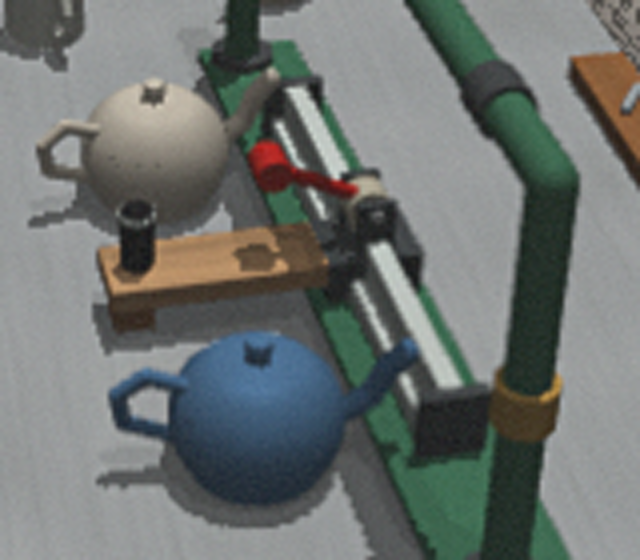

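The side view shows the white teapot's lid knob at crop (153,90), the black post's top at (137,208) and the red barrel at (270,167). The hinge is near (372,205). The top crop gives the lid at (201,304), the post at (417,350), the barrel at (407,222), and the bar edges at x 370–382 on the left and 445–457 on the right.

```bash
cat >> h.py <<'E'
def tri(c1,p1,c2,p2):
    A=[];b=[]
    for c,p in((c1,p1),(c2,p2)):
        r=rays(c,[p])[0]; r/=np.linalg.norm(r); M=np.eye(3)-np.outer(r,r); A.append(M); b.append(M@np.array(c["eye"]))
    x,res,_,_=np.linalg.lstsq(np.vstack(A),np.hstack(b),rcond=None); return x,float(np.sqrt(res.sum()))
def cloud(c,u0,u1,v0,v1):
    g=np.stack(np.meshgrid(np.arange(u0,u1),np.arange(v0,v1)),-1).reshape(-1,2)
    g=g[c["depth"][g[:,1],g[:,0]]>0]
    return at_depth(c,g),c["image"][g[:,1],g[:,0]].astype(int)
E
python3 - <<'E'
from h import *
import pickle
from scipy.optimize import least_squares as ls
t=pickle.load(open("top.pkl","rb"));s=pickle.load(open("side.pkl","rb"))
T=lambda x,y:((x+.5)/5-.5+240,(y+.5)/5-.5+130)
S=lambda x,y:((x+.5)/4-.5+290,(y+.5)/4-.5+180)
for n,a,b in(("grip",T(407,222),S(270,167)),("post",T(417,350),S(137,208)),("lid",T(201,304),S(153,88)),("bluelid",T(634,277),S(259,345)),("cam",T(400,130),S(370,190))):
    print(n,*tri(t,a,s,b),"topdepth",at_depth(t,[np.round(a)])[0].round(1),"side",at_depth(s,[np.round(b)])[0].round(1))
e=at_z(t,[T(370,190),T(382,392),T(447,190),T(457,390)],50);print("bar",e.round(1))
print("pipe mid line",at_z(t,[T(50,119),T(745,70)],320).round(1))
print("rail top",at_depth(t,np.round([T(200,150),T(330,145),T(480,127),T(620,118)])).round(1))
# teapot slices
for c,w,n in((t,(262,300,172,214),"top"),(s,(305,352,195,242),"side")):
    P,C=cloud(c,*w)
    for lo,hi in((30,42),(42,54),(54,66),(66,78)):
        m=(P[:,2]>lo)&(P[:,2]<hi)&(C.min(1)>40)
        L=tri(t,T(201,304),s,S(153,88))[0][:2]
        d=np.linalg.norm(P[:,:2]-L,axis=1); m&=(d<66)&(d>35)
        if m.sum()<8: continue
        r=ls(lambda q:np.hypot(P[m,0]-q[0],P[m,1]-q[1])-q[2],[*L,55],loss="soft_l1").x
        print(n,lo,m.sum(),r.round(1))
# bar side cloud: flat top points (wood)
P,C=cloud(t,310,334,165,212); m=(P[:,2]>44)&(P[:,2]<56); Q=P[m]
print(len(Q),cv2.minAreaRect(Q[:,:2].astype(np.float32)),np.median(Q[:,2]))
E
```

```text
grip [549.84128373 -33.9785205  121.61591958] 0.2564106847634574 topdepth [548.4 -33.8 135.7] side [544.9 -52.7 135.7]
post [452.51227035 -39.40960944 100.08876677] 1.8697080803812993 topdepth [452.4 -39.6  97.7] side [451.2 -41.9 100.5]
lid [491.44191121 125.4388169   98.4523083 ] 2.539765979584751 topdepth [493.6 123.5 112.3] side [488.8 117.7 101.8]
bluelid [ 506.02079049 -207.56330021   99.9439985 ] 0.0848694697530304 topdepth [ 505.1 -204.9  109.9] side [ 503.9 -212.6  103.8]
cam [626.07439572 -31.02168498  90.99625693] 1.0329420204346902 topdepth [622.9 -32.3  96.8] side [625.2 -35.1  94.4]
bar [[584.4  -6.6  50. ]
 [424.5 -12.2  50. ]
 [582.9 -67.4  50. ]
 [424.6 -71.1  50. ]]
pipe mid line [[ 603.7  209.9  320. ]
 [ 626.  -263.4  320. ]]
rail top [[ 615.3  124.5   68. ]
 [ 619.    22.6   52.5]
 [ 630.2  -95.8   64.9]
 [ 635.6 -206.1   65.6]]
top 42 40 [492.4 127.   58.9]
top 54 84 [491.5 126.2  55.6]
top 66 205 [491.  126.5  48.7]
side 30 123 [491.2 127.9  60.8]
side 42 149 [491.4 128.3  59.6]
side 54 150 [490.9 126.1  54.5]
side 66 207 [489.9 127.2  47.6]
418 ((511.8877258300781, -35.53466796875), (169.50970458984375, 59.31266403198242), 2.818385362625122) 50.63602546261859
```

```bash
cat >> h.py <<'E'
yaw=0.0485
gx=np.array([np.cos(yaw),np.sin(yaw),0]); gy=np.array([-np.sin(yaw),np.cos(yaw),0]); gz=np.array([0,0,1.])
piv0=np.array([452.5,-39.5,85])+175*gx
def grip(a,dy=0): return piv0+dy*gy+85*(-np.sin(a)*gx+np.cos(a)*gz)
def tool(deg,s=1):
    z=np.sin(np.radians(deg))*gx-np.cos(np.radians(deg))*gz; y=s*gy
    return quat(R.from_matrix(np.c_[np.cross(y,z),y,z])),z
E
python3 - <<'E'
from h import *
for s in(1,-1):
  for d in(30,35,40):
    q,z=tool(d,s)
    for n,p in(("pre",grip(1.15)-120*z),("g",grip(1.15)),("up",grip(0)),("upS",grip(0,68)),("dn",grip(1.15,68)),("post",grip(1.15,68)-120*z)):
        j=bot.ik(p,q); print(s,d,n,p.round(0),None if j is None else np.round(j,2))
E
```

```text
1 30 pre [490. -38. 224.] [-0.21 -0.02  2.03  0.22  0.64 -1.97]
1 30 g [550. -35. 120.] [-0.18  0.28  1.98  0.3   0.39 -2.04]
1 30 up [627. -31. 170.] [-0.14  0.35  1.74  0.18  0.55 -1.89]
1 30 upS [624.  37. 170.] [-0.01  0.34  1.75  0.06  0.53 -1.67]
1 30 dn [547.  33. 120.] [-0.02  0.27  1.99  0.1   0.36 -1.72]
1 30 post [487.  30. 224.] [-0.03 -0.04  2.04  0.07  0.61 -1.7 ]
1 35 pre [481. -38. 218.] [-0.23 -0.06  2.11  0.32  0.52 -2.08]
1 35 g [550. -35. 120.] [-0.18  0.27  2.03  0.49  0.28 -2.24]
1 35 up [627. -31. 170.] [-0.15  0.33  1.79  0.27  0.44 -1.98]
1 35 upS [624.  37. 170.] [-0.01  0.32  1.8   0.09  0.41 -1.7 ]
1 35 dn [547.  33. 120.] [-0.02  0.26  2.04  0.17  0.24 -1.8 ]
1 35 post [478.  30. 218.] [-0.04 -0.08  2.12  0.11  0.49 -1.73]
1 40 pre [473. -39. 212.] [-0.25 -0.09  2.18  0.49  0.41 -2.25]
1 40 g [550. -35. 120.] None
1 40 up [627. -31. 170.] [-0.15  0.32  1.84  0.42  0.32 -2.13]
1 40 upS [624.  37. 170.] [-0.01  0.31  1.85  0.14  0.29 -1.75]
1 40 dn [547.  33. 120.] [-0.03  0.25  2.08  0.41  0.12 -2.04]
1 40 post [469.  29. 212.] [-0.04 -0.1   2.2   0.17  0.
[... 470 characters left out ...]
[550. -35. 120.] [-0.18  0.27  2.03  0.49  0.28  0.91]
-1 35 up [627. -31. 170.] [-0.15  0.33  1.79  0.27  0.44  1.16]
-1 35 upS [624.  37. 170.] [-0.01  0.32  1.8   0.09  0.41  1.44]
-1 35 dn [547.  33. 120.] [-0.02  0.26  2.04  0.17  0.24  1.34]
-1 35 post [478.  30. 218.] [-0.04 -0.08  2.12  0.11  0.49  1.41]
-1 40 pre [473. -39. 212.] [-0.25 -0.09  2.18  0.49  0.41  0.89]
-1 40 g [550. -35. 120.] [-0.19  0.26  2.07  0.89  0.2   0.5 ]
-1 40 up [627. -31. 170.] [-0.15  0.32  1.84  0.42  0.32  1.01]
-1 40 upS [624.  37. 170.] [-0.01  0.31  1.85  0.14  0.29  1.39]
-1 40 dn [547.  33. 120.] [-0.03  0.25  2.08  0.41  0.12  1.1 ]
-1 40 post [469.  29. 212.] [-0.04 -0.1   2.2   0.17  0.36  1.34]
```

```bash
cat >> h.py <<'E'
tilt=lambda a:34-4*a/1.15
def go(a,dy,speed=60):
    bot.servo_line(list(grip(a,dy)),tool(tilt(a),-1)[0],speed=speed)
def rep(m=""):
    s=bot.read_state(); print(m,round(s["clock"],2),s["ee_pos"].round(1),s["ft_force"].round(1),round(s["grip_width"],1),round(s["grip_force"],1))
E
python3 - <<'E'
from h import *
q,z=tool(30,-1)
bot.move_to(list(grip(1.15)-120*z),q); bot.move_gripper(60); rep("pre")
hit=bot.servo_line(list(grip(1.15)),q,speed=80,until_force=8); rep(f"at {hit}")
if not hit:
    bot.move_gripper(20,30); rep("closed")
for n in("side","top"):
    cv2.imwrite(f"pics/{n}1.png",bot.read_camera(n)["image"])
a=cv2.imread("pics/side1.png")[180:320,250:450];b=cv2.imread("pics/top1.png")[130:230,240:400]
cv2.imwrite("pics/c1.png",np.vstack([cv2.resize(a,(440,308),interpolation=2),cv2.resize(b,(440,275),interpolation=2)]))
E
```

```text
pre 2.63 [489.9 -37.8 223.6] [ 0.5  0.7 -0.3] 60.0 0.0
at False 4.28 [549.9 -34.8 120.1] [-0.8 -0.8 -0.1] 59.9 0.0
closed 4.65 [549.5 -34.2 119.9] [-6.5  5.9  5.4] 29.7 32.8
```

View pics/c1.png

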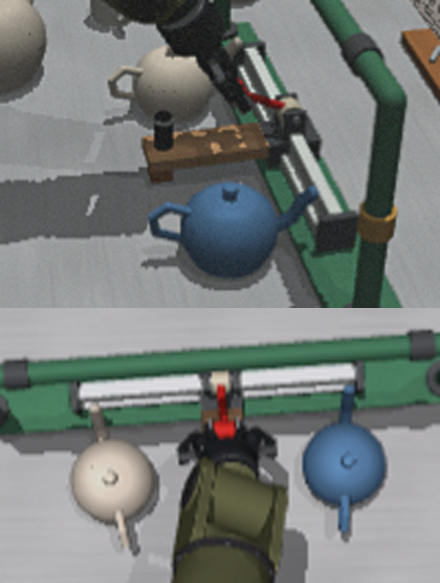

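The barrel is pinched at its flat ends: the opening reads 29.7 mm, and the fingers show either side of the red barrel at (225,430) in the lower picture. Next I swing the lever up and slide most of the way.

Run:
```python
from h import *
import pickle
for a in np.linspace(1.15,0.05,12)[1:]:
    go(a,0,70)
    rep(f"{a:.2f}")
bot.dwell(.3)
go(0.05,55,50); bot.dwell(.2); rep("slid")
for n in("side","top"):
    c=bot.read_camera(n); pickle.dump(c,open(n+"2.pkl","wb"))
    cv2.imwrite(f"pics/{n}2.png",c["image"])
a=cv2.imread("pics/side2.png")[170:290,290:450];b=cv2.imread("pics/top2.png")[140:220,260:360]
cv2.imwrite("pics/c2.png",np.hstack([cv2.resize(a,(400,300),interpolation=2),cv2.resize(b,(375,300),interpolation=2)]))
```

```text
1.05 5.03 [553.4 -34.2 127.5] [-6.3  6.   2.5] 29.6 32.4
0.95 5.3 [558.4 -34.1 135. ] [-4.6  4.8  2.3] 29.1 31.5
0.85 5.58 [564.  -34.2 141.7] [-0.3  2.9  0.3] 29.4 31.3
0.75 5.85 [569.8 -34.  147.5] [ 2.3  1.1 -3. ] 29.7 31.4
0.65 6.12 [576.2 -33.6 152.9] [ 3.2  2.  -5.1] 29.9 31.5
0.55 6.4 [583.1 -33.2 157.5] [ 3.9  0.5 -7.1] 29.7 31.7
0.45 6.67 [590.5 -32.8 161.6] [ 3.9  0.4 -5.9] 29.3 31.5
0.35 6.95 [598.3 -32.4 164.9] [ 3.7 -0.3 -7.6] 29.4 31.5
0.25 7.22 [606.5 -32.  167.5] [ 1.8 -1.3 -6.1] 29.5 31.8
0.15 7.5 [614.8 -31.7 169.2] [ 1.1 -0.7 -3. ] 29.9 32.2
0.05 7.78 [623.2 -31.2 170.1] [ 0.1 -0.3 -1.7] 29.5 32.9
slid 9.53 [620.5  23.8 170.1] [-1.   2.6  3.8] 29.6 33.4
```

View pics/c2.png

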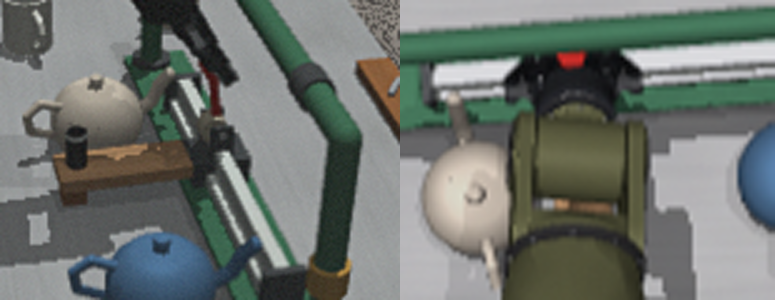

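The rest has slid towards the white teapot and the lever is upright, with the post top at (76,130) in the left part. I'll measure the remaining offset with the side camera.

Run:
```python
from h import *
import pickle
from scipy.optimize import least_squares as ls
for f,dy in(("side",0),("side2",55)):
    c=pickle.load(open(f+".pkl","rb")); p=np.array([452.5,-39.5,85])+dy*gy
    print(f,"pred post top px",proj(c,[p+[0,0,15]])[0].round(1))
    P,C=cloud(c,300,360,190,260)
    m=(P[:,2]>62)&(P[:,2]<96)&(C.max(1)<70)&(np.linalg.norm(P[:,:2]-p[:2],axis=1)<22)
    q=ls(lambda q:np.hypot(P[m,0]-q[0],P[m,1]-q[1])-13,p[:2],loss="soft_l1").x
    m2=(P[:,2]>30)&(P[:,2]<54)&(C.min(1)>50)&(np.abs(np.linalg.norm(P[:,:2]-[491.2,127],axis=1)-60)<6)
    t=ls(lambda t:np.hypot(P[m2,0]-t[0],P[m2,1]-t[1])-59.3,[491.2,127],loss="soft_l1").x
    # flat side of the bar facing the camera (30 mm from centre line)
    B=(P[:,2]>33)&(P[:,2]<47); s=(P-p)@gy; x=(P-p)@gx; B&=(np.abs(s+30)<8)&(x>-20)&(x<120)
    w=(P[:,2]>48)&(P[:,2]<53)&(x>-20)&(x<120)&(np.abs(s)<40)
    print(m.sum(),q.round(1),m2.sum(),t.round(1),"off",((t-q)@gy[:2]).round(1),"bar side",B.sum(),np.median(s[B]).round(1) if B.sum() else None,"top range",np.percentile(s[w],[1,99]).round(1))
```

```text
side pred post top px [324.3 231.6]
73 [451.  -38.1] 257 [491.  126.7] off 162.7 bar side 157 -28.6 top range [-33.4  26.4]
side2 pred post top px [320.6 221.3]
78 [448.7  14.8] 187 [490.9 126.6] off 109.6 bar side 172 -30.3 top range [-34.6  25.1]
```

```bash
cat > m.py <<'E'
from h import *
from scipy.optimize import least_squares as ls
def meas(dy):
    c=bot.read_camera("side"); p=np.array([452.5,-39.5,85])+dy*gy
    P,C=cloud(c,300,360,180,260)
    m=(P[:,2]>62)&(P[:,2]<96)&(C.max(1)<70)&(np.linalg.norm(P[:,:2]-p[:2],axis=1)<22)
    q=ls(lambda q:np.hypot(P[m,0]-q[0],P[m,1]-q[1])-13,p[:2],loss="soft_l1").x
    s=(P-p)@gy; x=(P-p)@gx; B=(P[:,2]>33)&(P[:,2]<47)&(np.abs(s+30)<8)&(x>-20)&(x<120)
    t=np.array([491,126.8])
    print("off post",((t-q)@gy[:2]).round(1),"off bar",((t-p[:2])@gy[:2]-np.median(s[B])-30).round(1),m.sum(),B.sum())
    return c
E
python3 - <<'E'
from m import *
go(0.05,67.5,25); bot.dwell(.4); rep(); c=meas(67.5); meas(67.5)
cv2.imwrite("pics/c3.png",cv2.resize(c["image"][180:280,290:410],None,fx=5,fy=5,interpolation=2))
E
```

```text
10.68 [619.8  36.5 170. ] [-0.2  3.   5.1] 29.9 33.6
off post 96.3 off bar 96.2 71 183
off post 97.0 off bar 96.4 73 175
```

View pics/c3.png

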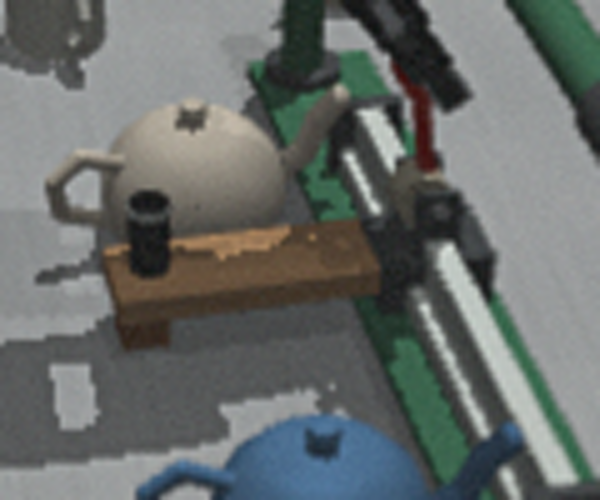

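The offset is about 96.5 mm, as wanted; the bar runs in front of the teapot with the teapot undisturbed. Now I fold and lock the lever.

Run:
```python
from m import *
for a in np.linspace(0.05,1.17,13)[1:]:
    go(a,67.5,60)
    rep(f"{a:.2f}")
bot.dwell(.3); rep("down"); meas(67.5)
```

```text
0.14 11.06 [611.8  36.  169.1] [-1.   2.4  4.3] 29.3 33.2
0.24 11.34 [604.   35.5 167.6] [-1.8  3.7  4.5] 29.2 32.9
0.33 11.62 [596.4  35.  165.4] [-1.7  2.4  5.2] 29.4 32.7
0.42 11.91 [588.8  34.6 162.4] [-3.1  1.6  5.5] 29.6 32.9
0.52 12.19 [581.6  34.3 158.7] [-3.4  1.9  7.3] 29.4 33.0
0.61 12.47 [574.6  34.  154.2] [-4.8  1.1  7.1] 29.9 33.2
0.70 12.76 [568.1  33.7 149.2] [-4.2  1.6  6.7] 29.5 33.5
0.80 13.04 [562.3  33.4 143.6] [-4.1  1.1  5. ] 29.8 33.7
0.89 13.32 [557.2  33.1 137.8] [-3.5  1.4  3.9] 29.6 34.0
0.98 13.61 [553.2  32.9 132. ] [-1.1  1.3  4.9] 29.6 34.9
1.08 13.89 [549.2  32.7 125.3] [1.4 1.6 3.4] 29.7 35.4
1.17 14.18 [546.1  32.5 118.3] [4.3 0.8 3.1] 29.8 36.7
down 14.47 [546.1  32.6 118.3] [5.1 1.5 1.8] 29.5 36.5
off post 97.0 off bar 97.0 74 178
```

Run:
```python
from m import *
h=bot.servo_line(list(grip(1.24,67.5)),tool(30,-1)[0],speed=20,until_force=12); rep(h)
bot.move_gripper(50); bot.dwell(.2); rep("open")
q,z=tool(30,-1)
p=bot.read_state()["ee_pos"]
bot.servo_line(list(p-120*z),q,speed=80)
p=bot.read_state()["ee_pos"]; bot.servo_line([p[0]-60,p[1],p[2]+100],q,speed=120); rep("clear")
c=meas(67.5);t=bot.read_camera("top")
P,C=cloud(c,320,400,180,260)
m=(C[:,2]>110)&(C[:,1]<70)&(C[:,0]<70)&(np.linalg.norm(P[:,:2]-grip(1.15,67.5)[:2],axis=1)<40)
for a in(.9,1.0,1.1,1.15,1.2):print(a,proj(c,[grip(a,67.5)])[0].round(1),proj(t,[grip(a,67.5)])[0].round(1))
print("red",m.sum(),P[m].mean(0).round(1),"exp",grip(1.15,67.5).round(1))
a=cv2.resize(c["image"][180:280,290:410],(480,400),interpolation=2);b=cv2.resize(t["image"][130:230,245:325],(320,400),interpolation=2)
cv2.imwrite("pics/c4.png",np.hstack([a,b]))
```

```text
True 14.73 [545.8  32.6 117.4] [ 2.2  0.5 -3.6] 29.3 36.0
open 15.27 [546.5  32.6 118.3] [-0.2  0.5 -0.4] 49.9 0.0
clear 18.03 [426.6  29.7 321.1] [-0.6  0.3 -0.5] 49.9 0.0
off post 97.0 off bar 97.1 72 192
0.9 [355.2 204.4] [303.2 172. ]
1.0 [353.5 206.5] [303.3 173.5]
1.1 [352.1 208.7] [303.4 174.8]
1.15 [351.5 209.9] [303.5 175.4]
1.2 [350.9 211. ] [303.5 175.9]
red 45 [545.5  31.4 129.5] exp [546.5  32.6 119.7]
```

View pics/c4.png

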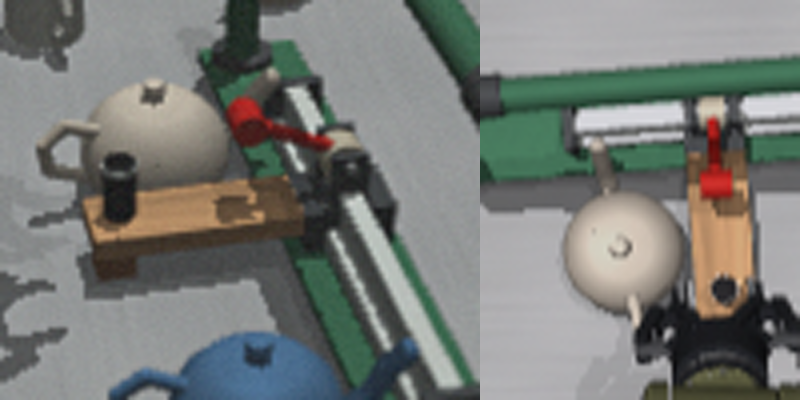

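The lever barrel is at side pixel (352,210), which matches 1.15 rad. The offset is 97 mm, and the teapot is unmoved.

```bash
python3 -c "
from rig import bot
print(bot.finish_job())"
```

```text
the job is handed in; nothing more can be done
None
```

The job is handed in, with no verdict returned: the rest is locked with the lever fully down, about 7 mm from the white teapot's belly, and the last pictures show the white teapot unmoved.

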